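# Close the bench caliper on a turned spacer and record it

## Robot

A 6-joint arm with a two-finger parallel gripper is mounted at the origin on a cart in front of the work surface, level with it; the furniture and walls round the work are solid. World frame = base frame: x ahead of the robot, y to its left, z up, the work surface at z = 0. Lengths are in m, angles in rad, forces in N, time in s.
With the tool pointing down it reaches from about 0.275 to 0.85 m from the base axis. Payload 5.2 kg.
Tool frame: the origin (TCP) lies at the very end of the fingers, on their centre line; the grasp point (between the pads) lies hold_point_z behind it (hold_point_z is the distance from the TCP to the grasp point, in m); z points along the fingers, y is the line along which they close (so a half turn about z gives the same grasp; the last joint's range is limited). The gripper opens to 85 mm and grips with 20 to 120 N. Pads are 22 mm wide; open, the fingers measure 114 mm over their backs; the gripper's body (76 mm by 85 mm) begins 54 mm behind the grasp point. The pads swing forward as they close: fully open they stand 13 mm farther back than shut.
Start: joints at [-1.521, 0.259, 1.535, -0, 1.348, -0.203], TCP at [0.138, -0.533, 0.231] pointing down, gripper open.
Joint ranges: [-3.14, 3.14], [-0.91, 2.08], [0.19, 2.58], [-1.22, 4.36], [0.22, 2.71], [-3.12, 3.12]. Speed limits (rad/s): [2.57, 2.57, 3.14, 3.14, 3.14, 3.14].

## Interface

Orientations are given as a unit quaternion [x, y, z, w].
In Python, from cell import * gives the robot as it stands.
- The arm moves only by the shell command python3 -m crank 'ROWS' [OPENING] [FORCE]. ROWS is JSON, a list of rows, each a list of 6 numbers: the shift along the tool's x, y, z in m, then the turn, a rotation vector about the tool's x, y, z in rad. A call has 1 to 10 rows; each row shifts and turns the commanded pose from where the row before left it, along the tool's axes as they then stand; what a row does not reach is not made up. A row lasts 1/8 s, in which the tool goes at most 62.5 mm and 10.7 degrees, less where a joint would pass 70% of its speed; a pose out of reach is approached as far as the arm can. A call with a gripper value outside its range is refused whole. OPENING is the opening, from -1 (shut) to 1 (fully open), set as the call begins (- or left out, the last holds). The fingers move at their own pace and stop on an object; FORCE is the grip in N (left out, the last holds). Time passes only in rows, so rows that do not move let the fingers close. It gives the time, the measured TCP pose, the force, the opening and the grip force at its end, in the units of the state.
- observe(): the state, without advancing time (a new reading comes with each control period).
- snapshot(name): name is "scene" or "top"; returns a dict with "color" (420x560x3 uint8, red, green, blue), "fx", "fy", "cx", "cy" (pixels), "k1" (the pictures are not rectified: a ray, as slopes to the right and down, at radius r is drawn at 1 + k1 r^2 times it, then the intrinsics apply), "R" (3x3) and "t" (3): a world point X has camera coordinates R X + t. Camera axes: x right, y down, z forward; pixel columns grow to the right and rows downward; lengths in m; the calibration is good to about 2 mm. A picture is of the moment at which its call begins. There is no depth.
- finish_job(): hands the job in; it is judged then, once.
The state is a dict: "t": time; "q": joint angles; "qd": joint speeds; "joint_torque": joint torques, N m; "position": TCP position; "ee_rot": TCP orientation; "ft_force": force on the tool from outside, world axes, zero at the start; "moment": the same for the moment, N m; "grip_width": finger opening in m; "finger_force": force on a finger pad.
Only numpy, scipy, OpenCV 4.12 (cv2) and the standard library are available. Lean on these libraries where they do the work, as an engineer would, in place of code of your own. Each camera call takes 0.05 s, during which the arm holds its last target. There are 200 camera calls.

## Task

Measure the brass spacer that stands between the jaws of the bench caliper: slide the carriage by its black lug until the jaws close on the spacer and push the spring anvil in so that its yellow pointer stands within the green band. Then press the blue data plunger fully down to its stop and let it come up again. Leave the spacer standing upright, clamped at that force, and do not disturb the bottle, the canister or the roll of tape.

Things in the scene. Friction and masses are not known exactly. Their poses are not given: they have to be found in the camera images.
- gauge: Fixed grey bench caliper, base 150 (x) x 350 (y) x 14 mm. Origin 10 mm to +y of the base's centre, at its underside; z up. In its frame: measuring table top at z=20 mm, x -60..15, y -60..110; scale beam along y at x=52, z 34..46; spring anvil at the table's -y end, carriage on the beam to +y. Only the lug and the spacer rise above z=64 mm.
- spacer: Loose turned brass spacer standing on the measuring table between the jaws; diameter 44 mm from 0 to 40 mm height, then a neck of diameter 28 mm to the top at 62 mm. About 0.25 kg. Origin at the centre of its underside, z along its axis, up. The carriage's jaw pushes it along the table to the anvil.
- carriage (a joint): Position of the sliding carriage in m: 0 fully open, grows to at most 0.135 as it moves to the gauge's -y, closing the jaws. Jaw opening (jaw face to the unpressed anvil face) = 0.150 - value. Slides with a steady drag of about 5 N and stays where it is left.
- lug_top (a point): Centre of the top of the carriage's upright black lug, the grip for sliding it. The lug is 24 (x of the gauge) x 20 mm (y of the gauge), its sides free for the upper 50 mm below this point; the top is 115 mm above the worktop. Axes parallel to the gauge's.
- jaw_face (a point): Centre of the carriage's flat steel jaw face, which looks to the gauge's -y and is 44 mm wide (x) by 34 mm high, 40 mm above the worktop. Axes parallel to the gauge's. It lies 26 mm to -y and 74 mm to -x of the lug's centre.
- anvil_face (a point): Centre of the spring anvil's flat steel face, 34 x 34 mm, looking to the gauge's +y, 40 mm above the worktop; it moves with the anvil. Axes parallel to the gauge's.
- anvil (a joint): How far the spring anvil is pushed in (to the gauge's -y), in m: 0 at rest, 0.012 at its stop. The spring gives 0.5 N at 0, 3.5 N at 0.012. The anvil's yellow pointer moves over the white strip on the housing; it stands in the green band from 0.0025 to 0.0105 (best 0.006), then comes a red band.
- anvil_housing (a point): Centre of the top of the fixed grey anvil housing (50 mm in x, 40 mm in y) that bears the pointer's strip, 54 mm above the worktop.
- plunger (a joint): How far the blue data plunger is pressed, in m: 0 up, 0.010 at its stop; a spring returns it. Fully down takes about 7 N.
- plunger_top (a point): Centre of the top of the blue round data plunger, diameter 26 mm, on the gauge's base beyond the anvil housing; it is pressed straight down.
- bottle: White bottle with blue cap, diameter 56, 118 mm high, bystander on the left. Origin under its centre.
- canister: White canister with black lid, diameter 41, 53 mm high, bystander on the left. Origin under its centre.
- tape: Roll of black tape, diameter 53, 19 mm high, bystander on the right. Origin under its centre.

How it is judged:
On the way, in this order (a step that is already met when the one before it is completed fails the run):
1. the jaws are closed on the spacer with the anvil's pointer in the green band (value of joint anvil between 0.0025 and 0.0105 m and y of spacer in the frame of anvil_face between 0.019 and 0.0245 m and y of spacer in the frame of jaw_face between -0.0245 and -0.019 m and angle between spacer's own z axis and vertical below 0.12 rad and velocity of joint carriage between -0.01 and 0.01 m/s), for 0.3 s.
2. the data plunger is pressed to its stop while the spacer is clamped (all of step 1 and value of joint plunger above 0.0085 m), for 0.1 s.
At the end, for the whole second after the job is handed in: The upright spacer (within 0.12 rad) is held between jaw face and anvil face (both within 2.5 mm of touching it), the anvil pushed in 2.5 to 10.5 mm (pointer in the green band), carriage and spacer at rest, the plunger up again (within 3 mm) (all of step 1 and value of joint plunger below 0.003 m and linear speed of spacer below 0.01 m/s).
It fails at once if the bottle is moved by more than 30 mm (distance of bottle from where it was at the start of the episode above 0.03 m).
It fails at once if the canister is moved by more than 30 mm (distance of canister from where it was at the start of the episode above 0.03 m).
It fails at once if the roll of tape is moved by more than 30 mm (distance of tape from where it was at the start of the episode above 0.03 m).
It also fails if it takes over 42 s, if anything falls off the work surface, if the arm or the gripper's body presses on something with over 40 N, if the wrist force passes 120 N, or if a joint passes its speed limit or range.

## Working session

There is one attempt and no reset: what is moved stays moved. The work goes in short steps, Python scripts to look and compute and a shell command to move; the robot and the scene stay as the last step left them, time stands still between calls to the robot, and variables do not carry over. Pictures are saved under pics/ and viewed, at most 10 in all, crops included, and the job is handed in when it is done.

```bash
mkdir -p pics; ls; cat > h.py <<'E'
import numpy as np,cv2
from cell import *
from scipy.spatial.transform import Rotation as Ro
def snap(n,f,crop=None,s=1):
    d=snapshot(n); c=np.ascontiguousarray(d["color"][:,:,::-1])
    np.savez(f'cal_{n}.npz',**{k:d[k] for k in("fx","fy","cx","cy","k1","R","t")})
    if crop: x0,y0,x1,y1=crop; c=c[y0:y1,x0:x1]
    cv2.imwrite(f'pics/{f}.png',cv2.resize(c,None,fx=s,fy=s,interpolation=cv2.INTER_CUBIC))
def ray(n,u,v):
    d=np.load(f'cal_{n}.npz');K=np.array([[d['fx'],0,d['cx']],[0,d['fy'],d['cy']],[0,0,1.]])
    p=cv2.undistortPoints(np.array([[[u,v]]],float),K,np.array([float(d['k1']),0,0,0]))[0,0]
    R=d['R'];o=-R.T@d['t'];return o,R.T@np.array([p[0],p[1],1])
def at(n,u,v,z):
    o,r=ray(n,u,v);return o+r*(z-o[2])/r[2]
def proj(n,X):
    d=np.load(f'cal_{n}.npz');c=d['R']@np.array(X)+d['t'];a=c[:2]/c[2];a=a*(1+d['k1']*(a@a));return a*[d['fx'],d['fy']]+[d['cx'],d['cy']]
E
python3 - <<'E'
from h import *
snap("scene","s0",None,1.4);snap("top","t0",None,1.4)
o=observe();print(o);print(Ro.from_quat(o["ee_rot"]).as_matrix().round(3))
try: print(hold_point_z)
except Exception as e: print(e)
for n in("scene","top"):
    d=np.load(f'cal_{n}.npz');print(-d['R'].T@d['t'],d['R'].round(2),d['k1'])
E
```

```text
pics
{'t': 0.1, 'q': array([-1.52080448e+00,  2.59273985e-01,  1.53595615e+00, -8.25578332e-06,
        1.34801913e+00, -2.02793053e-01]), 'qd': array([ 1.85714872e-03, -2.63708651e-03, -3.84952630e-03, -5.11980951e-04,
       -1.15103962e-03,  1.67365495e-05]), 'joint_torque': array([ 1.57203183e-03, -4.46971428e+01, -2.91246629e+01, -3.96781861e-04,
        6.40456070e-03, -1.29758860e-05]), 'position': array([ 0.13755527, -0.53203378,  0.23056278]), 'ee_rot': array([ 9.92022646e-01,  1.26057062e-01,  5.92080501e-05, -8.26195675e-04]), 'ft_force': array([ 0.277726  , -0.64600402, -0.77696873]), 'moment': array([ 0.03713598, -0.0375966 , -0.01894123]), 'finger_force': 0.0, 'grip_width': 0.08534206316197732}
[[ 0.968  0.25  -0.   ]
 [ 0.25  -0.968  0.002]
 [ 0.    -0.002 -1.   ]]
0.0187
[-0.27546494  0.86894216  0.87438299] [[-0.73 -0.68  0.01]
 [-0.38  0.4  -0.83]
 [ 0.56 -0.61 -0.56]] -0.14562164258914936
[0.27009705 0.01168258 1.21691781] [[-0.01 -1.   -0.03]
 [-0.98  0.01 -0.18]
 [ 0.18  0.03 -0.98]] -0.009868903303261355
```

View pics/s0.png

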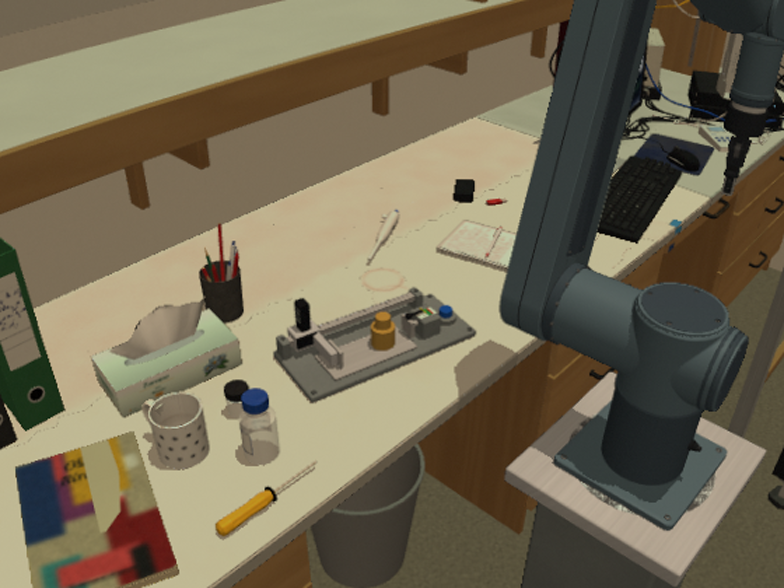

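View pics/t0.png

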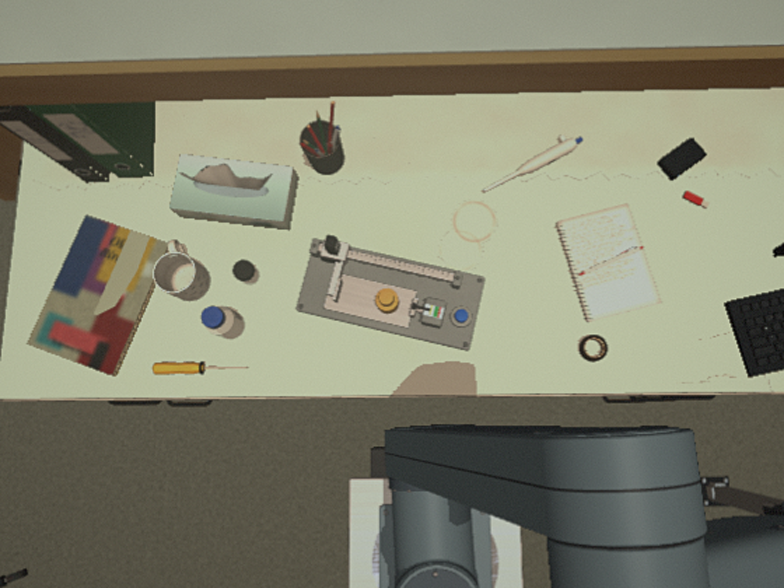

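The scene shows the gauge in mid-table, with the lug near (303,318) and the plunger near (446,312). In the top view the lug is near (331,243), the spacer (387,299), the housing (432,312), the plunger (461,316) and the tape (593,347). Next I'll enlarge the gauge.

```bash
python3 - <<'E'
from h import *
snap("top","t1",(205,160,355,255),5.3)
snap("scene","s1",(190,200,345,290),5.1)
E
```

```text
(no output)
```

View pics/t1.png

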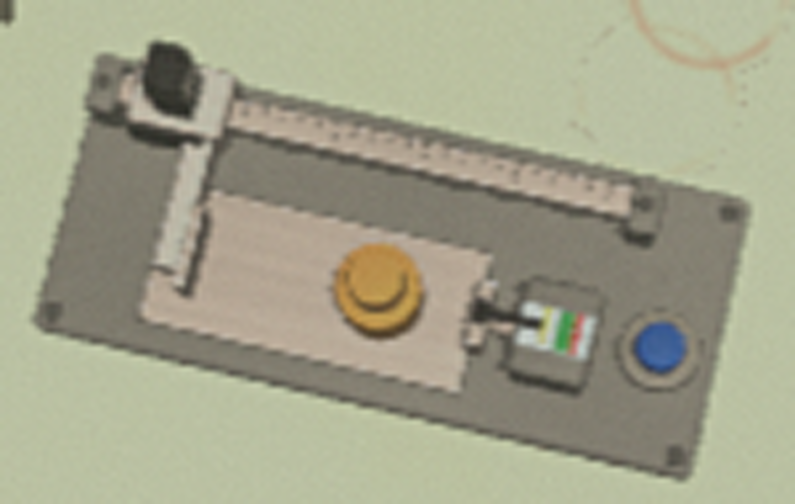

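View pics/s1.png

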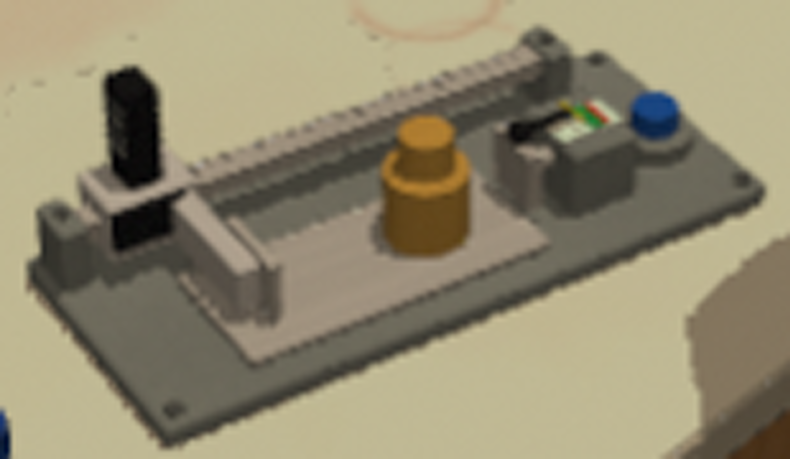

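Enlarged top crop: base corners at (750,200), (690,478) and (37,327), lug top about (170,62), plunger (660,347). The pointer sits at the strip's left end. In the scene crop the lug top is about (132,77), the plunger top (656,103) and the spacer top (427,128).

```bash
cat > m.py <<'E'
from h import *
from scipy.optimize import least_squares
T=lambda u,v:(205+u/5.3-.5+.5/5.3,160+v/5.3-.5+.5/5.3)
S=lambda u,v:(190+u/5.1-.5+.5/5.1,200+v/5.1-.5+.5/5.1)
obs=[("top",T(750,200),(75,-185,14)),("top",T(690,478),(-75,-185,14)),("top",T(37,327),(-75,165,14)),
("scene",S(168,440),(-75,165,14)),("scene",S(764,193),(-75,-185,14)),("scene",S(30,265),(75,165,14))]
def w(p,X): c,s=np.cos(p[2]),np.sin(p[2]);X=np.array(X)/1000;return np.array([p[0]+c*X[0]-s*X[1],p[1]+s*X[0]+c*X[1],X[2]])
f=lambda p:np.concatenate([proj(n,w(p,X))-uv for n,uv,X in obs])
def tri(a,b):
    (o1,r1),(o2,r2)=ray("top",*a),ray("scene",*b)
    A=np.c_[r1,-r2];k=np.linalg.lstsq(A,o2-o1,rcond=None)[0];p,q=o1+k[0]*r1,o2+k[1]*r2
    return (p+q)/2,np.linalg.norm(p-q)
E
python3 - <<'E'
from m import *
r=least_squares(f,[.4,0,0]);p=r.x;print(p,np.degrees(p[2]),r.fun.round(1))
def g(X): c,s=np.cos(p[2]),np.sin(p[2]);d=X[:2]-p[:2];return np.array([c*d[0]+s*d[1],-s*d[0]+c*d[1],X[2]])*1000
for nm,a,b in[("lug",(168,58),(132,77)),("plg",(660,347),(656,103)),("sp",(377,278),(427,128))]:
    X,e=tri(T(*a),S(*b));print(nm,X.round(4),e.round(4),g(X).round(1))
X=at("top",*T(168,58),.115);print("lug top",X,g(X));X=at("scene",*S(132,77),.115);print("lug sc",X,g(X))
for z in(.03,.04):print(z,g(at("top",*T(660,347),z)),g(at("scene",*S(656,103),z)))
print("spacer",g(at("top",*T(377,278),.082)),g(at("scene",*S(427,128),.082)))
for nm,n,X in[("strip","top",T(540,325)),("anvil face near","top",T(470,330))]:print(nm,g(at(n,*X,.057)))
E
```

```text
[ 0.50106802  0.08941074 -0.2344839 ] -13.434937741887417 [ 0.2  0.   0.2  0.7 -1.6  0.9 -0.  -1.   1.1 -1.8 -1.3 -0.6]
lug [0.5827 0.1806 0.114 ] 0.0025 [ 58.2 107.6 114. ]
plg [ 0.4501 -0.0575  0.0412] 0.0006 [ -15.4 -154.8   41.2]
sp [0.4797 0.0822 0.0836] 0.0002 [-19.1 -12.   83.6]
lug top [0.58344239 0.18125408 0.115     ] [ 58.78117117 108.46893038 115.        ]
lug sc [0.58017789 0.18106533 0.115     ] [ 55.64985537 107.52686805 115.        ]
0.03 [ -13.37076904 -154.8023284    30.        ] [  -3.22955563 -164.78821784   30.        ]
0.04 [ -14.99868371 -154.58717277   40.        ] [ -14.28106018 -155.99402359   40.        ]
spacer [-18.8871458  -11.92302081  82.        ] [-17.15747877 -13.07317358  82.        ]
strip [-20.05942343 -93.89109319  57.        ]
anvil face near [-30.16114209 -60.536024    57.        ]
```

```bash
python3 -m crank '[[0.043,-0.041,0,0,0,0],[0.043,-0.041,0,0,0,0],[0.043,-0.041,0,0,0,0],[0.043,-0.041,0,0,0,0],[0.043,-0.041,0,0,0,0],[0.043,-0.041,0,0,0,0],[0.043,-0.041,0,0,0,0],[0.043,-0.041,0,0,0,0],[0.043,-0.041,0,0,0,0],[0.043,-0.041,0,0,0,0]]' 1 40; python3 -m crank '[[0.043,-0.041,0,0,0,0],[0.043,-0.041,0,0,0,0],[0.043,-0.041,0,0,0,0],[0,0,0,0,0,0.162],[0,0,0,0,0,0.162],[0,0,0,0,0,0.162],[0,0,0,0,0,0]]'
cat > d.py <<'E'
import sys
from h import *
o=observe();R=Ro.from_quat(o["ee_rot"]).as_matrix();p=o["position"]
print("yaw",np.degrees(np.arctan2(R[1,0],R[0,0])).round(2),"z",R[:,2].round(3),"p",p.round(4),"F",o["ft_force"].round(1),"t",o["t"],"w",o["grip_width"])
if len(sys.argv)>3: print("tool shift",(R.T@(np.array(list(map(float,sys.argv[1:4])))-p)).round(4))
E
python3 d.py .582 .181 .150
```

```text
t: 1.45
position: [0.4521, -0.0262, 0.2315]
ee_rot: [0.992, 0.126, 0.0, 0.0]
ft_force: [0.5, -1.7, 1.3]
grip_width: 0.0855
finger_force: 0.0
t: 2.33
position: [0.5454, 0.1234, 0.2311]
ee_rot: [0.993, -0.116, -0.0, 0.0]
ft_force: [1.0, 0.6, 0.4]
grip_width: 0.0853
finger_force: 0.0
yaw -13.27 z [-0.001 -0.    -1.   ] p [0.5454 0.1234 0.2311] F [1.  0.6 0.4] t 2.325 w 0.085336701984599
tool shift [ 0.0225 -0.0645  0.081 ]
```

```bash
python3 -m crank '[[0.011,-0.032,0.01,0,0,0],[0.0115,-0.0325,0.02,0,0,0],[0,0,0.025,0,0,0],[0,0,0.025,0,0,0],[0,0,0,0,0,0],[0,0,0,0,0,0]]'; python3 d.py .582 .181 .078; python3 - <<'E'
from h import *
snap("scene","s2",(150,120,290,270),4)
E
```

```text
t: 3.08
position: [0.5829, 0.1809, 0.1523]
ee_rot: [0.993, -0.116, 0.001, -0.0]
ft_force: [0.2, 0.8, 0.4]
grip_width: 0.0853
finger_force: 0.0
yaw -13.29 z [ 0.001  0.    -1.   ] p [0.5829 0.1809 0.1523] F [0.2 0.8 0.4] t 3.075 w 0.08532837975847103
tool shift [-0.0009  0.0001  0.0743]
```

View pics/s2.png

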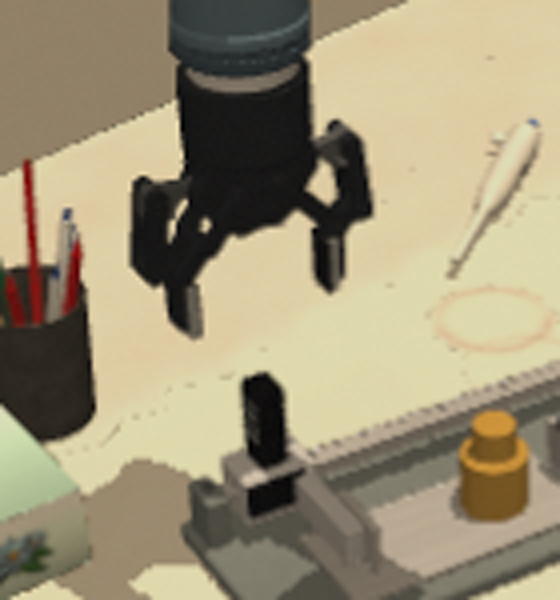

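The open fingertips are at (187,330) and (330,285), and their midpoint is right above the lug top at (260,380). I'll descend and grip.

```bash
python3 -m crank '[[-0.001,0,0.025,0,0,0],[0,0,0.025,0,0,0],[0,0,0.023,0,0,0],[0,0,0,0,0,0],[0,0,0,0,0,0]]' && python3 d.py && python3 -m crank '[[0,0,0,0,0,0],[0,0,0,0,0,0],[0,0,0,0,0,0],[0,0,0,0,0,0],[0,0,0,0,0,0],[0,0,0,0,0,0],[0,0,0,0,0,0],[0,0,0,0,0,0]]' -1 40; python3 d.py
```

```text
t: 3.75
position: [0.5825, 0.1812, 0.08]
ee_rot: [0.993, -0.116, 0.001, -0.0]
ft_force: [0.8, 0.3, -0.3]
grip_width: 0.0854
finger_force: 0.0
yaw -13.35 z [ 0.003  0.    -1.   ] p [0.5825 0.1812 0.08  ] F [ 0.8  0.3 -0.3] t 3.75 w 0.085363362284484
t: 4.75
position: [0.5816, 0.1817, 0.0788]
ee_rot: [0.993, -0.116, 0.0, -0.0]
ft_force: [-1.7, 4.2, 4.7]
grip_width: 0.0196
finger_force: 41.3
yaw -13.37 z [ 0.001  0.001 -1.   ] p [0.5816 0.1817 0.0788] F [-1.7  4.2  4.7] t 4.75 w 0.019579624406550106
```

```bash
python3 -m crank '[[0,0.006,0,0,0,0],[0,0.008,0,0,0,0],[0,0.008,0,0,0,0],[0,0.008,0,0,0,0],[0,0.008,0,0,0,0],[0,0.008,0,0,0,0],[0,0.008,0,0,0,0],[0,0.006,0,0,0,0],[0,0.004,0,0,0,0],[0,0.003,0,0,0,0]]'; python3 d.py; python3 -m crank '[[0,0.003,0,0,0,0],[0,0.004,0,0,0,0],[0,0.004,0,0,0,0],[0,0.004,0,0,0,0],[0,0.004,0,0,0,0],[0,0.004,0,0,0,0],[0,0.004,0,0,0,0],[0,0.004,0,0,0,0],[0,0.002,0,0,0,0],[0,0,0,0,0,0]]'; python3 d.py .5816 .1817 .0788
```

```text
t: 6.0
position: [0.5656, 0.1168, 0.0789]
ee_rot: [0.993, -0.116, -0.0, -0.001]
ft_force: [-1.7, 5.0, 7.1]
grip_width: 0.0195
finger_force: 41.5
yaw -13.38 z [ 0.     0.002 -1.   ] p [0.5656 0.1168 0.0789] F [-1.7  5.   7.1] t 6.0 w 0.01947081995588896
t: 7.25
position: [0.5578, 0.0853, 0.0789]
ee_rot: [0.993, -0.117, -0.0, -0.001]
ft_force: [-2.7, 6.7, 7.7]
grip_width: 0.0194
finger_force: 41.7
yaw -13.38 z [-0.     0.002 -1.   ] p [0.5578 0.0853 0.0789] F [-2.7  6.7  7.7] t 7.25 w 0.019375920679288564
tool shift [ 0.0008 -0.0993  0.0003]
```

Moved 99 mm (the commanded 100). Lug at an estimated carriage value of about 0.099; 112 expected for mid green.

```bash
python3 -m crank '[[0,0.003,0,0,0,0],[0,0.003,0,0,0,0],[0,0.003,0,0,0,0],[0,0.002,0,0,0,0],[0,0.001,0,0,0,0],[0,0,0,0,0,0],[0,0,0,0,0,0]]'; python3 d.py .5816 .1817 .0788;  python3 - <<'E'
from h import *
snap("scene","s3",(200,195,330,285),6)
snap("top","t3",(270,195,350,245),9)
a=cv2.imread('pics/s3.png');b=cv2.imread('pics/t3.png');a=cv2.resize(a,None,fx=.75,fy=.75)[:, :];b=cv2.resize(b,None,fx=.43,fy=.43)
c=np.zeros((a.shape[0]+b.shape[0],max(a.shape[1],b.shape[1]),3),np.uint8);c[:a.shape[0],:a.shape[1]]=a;c[a.shape[0]:,:b.shape[1]]=b;print(c.shape);cv2.imwrite('pics/c3.png',c)
E
```

```text
t: 8.12
position: [0.5551, 0.0745, 0.0788]
ee_rot: [0.993, -0.116, -0.0, -0.002]
ft_force: [-2.2, 10.9, 6.9]
grip_width: 0.0195
finger_force: 41.8
yaw -13.38 z [ 0.     0.003 -1.   ] p [0.5551 0.0745 0.0788] F [-2.2 10.9  6.9] t 8.125 w 0.019498243383710572
tool shift [ 0.0009 -0.1105  0.0004]
(599, 585, 3)
```

View pics/c3.png

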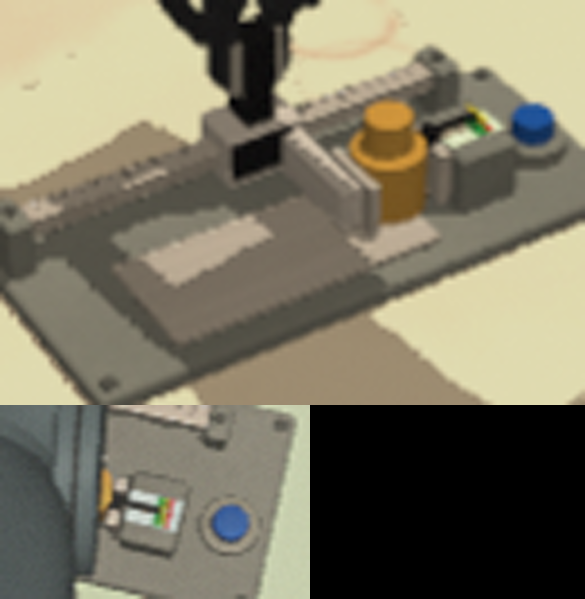

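The spacer is upright between the jaws at (388,160), and the pointer has moved towards the green band at about (160,510) in the top inset. I'll enlarge that.

```bash
python3 - <<'E'
import cv2
a=cv2.imread('pics/t3.png')[140:360,200:480];cv2.imwrite('pics/t3b.png',cv2.resize(a,None,fx=2,fy=2,interpolation=cv2.INTER_CUBIC))
E
```

```text
(no output)
```

View pics/t3b.png

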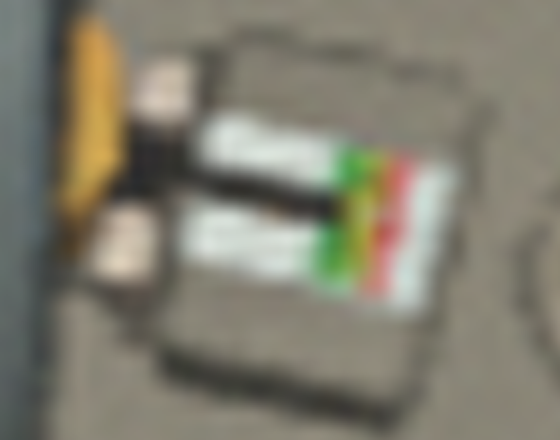

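The yellow pointer bar, about (362,215), is on the green and close to the red edge. I'll measure it along the strip.

```bash
python3 - <<'E'
from m import *
d=snapshot("top");c=d["color"].astype(np.float32)
p=least_squares(f,[.4,0,0]).x
c0=cv2.imread('pics/t1.png')[:,:,::-1].astype(np.float32)
# sample lines along gauge y at x offsets (pointer line vs. strip sides), z=.056
for dx in(-30,-25,-22,-18,-15,-10):
    print("x",dx)
    for y in range(-86,-116,-2):
        u,v=proj("top",w(p,(dx,y,56)))
        s=[cv2.getRectSubPix(c[:,:,k].copy(),(1,1),(float(u),float(v)))[0,0] for k in range(3)]
        u0,v0=(u-205)*5.3+2.15,(v-160)*5.3+2.15
        print(y,np.array(s).astype(int),c0[int(v0),int(u0)].astype(int))
E
```

```text
x -30
-86 [188 196 187] [184 191 183]
-88 [195 202 194] [190 196 188]
-90 [188 193 186] [185 193 184]
-92 [182 186 179] [179 185 179]
-94 [187 192 185] [178 184 172]
-96 [195 201 194] [187 193 178]
-98 [200 207 200] [193 200 188]
-100 [186 197 185] [182 192 184]
-102 [155 178 156] [154 172 155]
-104 [132 168 130] [123 159 124]
-106 [124 167 118] [101 158 106]
-108 [141 171 125] [114 164 118]
-110 [163 151 121] [147 143 111]
-112 [181 145 129] [175 128 113]
-114 [192 161 154] [183 147 141]
x -25
-86 [191 199 189] [181 187 179]
-88 [200 209 201] [199 208 201]
-90 [197 205 197] [200 207 205]
-92 [192 199 191] [187 192 180]
-94 [192 197 189] [179 181 146]
-96 [201 207 198] [184 186 129]
-98 [204 210 202] [191 193 154]
-100 [189 203 191] [186 193 190]
-102 [154 186 158] [160 178 163]
-104 [ 92 152  94] [ 95 153 102]
-106 [ 96 144  68] [ 59 145  70]
-108 [128 145  64] [ 80 144  73]
-110 [167 144  76] [124 129  74]
-112 [191 133 114] [174 116  98]
-114 [200 166 161] [196 151 150]
x -22
-86 [ 99 100  93] [89 90 85]
-88 [103 103  97] [88 88 84]
-90 [112 113 108] [97 99 95]
-92 [118 119 112] [
[... 1133 characters left out ...]
177 159]
-104 [108 165 110] [ 96 154 103]
-106 [ 98 146  74] [ 64 146  76]
-108 [126 142  65] [ 77 150  83]
-110 [157 125  70] [118 131  77]
-112 [184 127 104] [167 111  88]
-114 [200 159 154] [196 139 138]
x -10
-86 [166 169 159] [154 157 149]
-88 [179 185 174] [170 174 165]
-90 [173 176 166] [168 172 164]
-92 [165 166 156] [157 159 149]
-94 [164 164 154] [144 143 126]
-96 [169 171 161] [151 151 115]
-98 [173 176 167] [155 156 125]
-100 [168 174 163] [156 159 144]
-102 [154 165 151] [144 153 142]
-104 [127 152 125] [119 140 118]
-106 [123 142 106] [107 131 103]
-108 [135 142 100] [112 133 102]
-110 [153 137 102] [133 127 107]
-112 [165 121 112] [146 116 103]
-114 [166 136 128] [155 121 114]
```

Against the band the pointer reads about 8.5 mm, and by its displacement about 11.8 mm. Backing off 3 mm puts it in the green on either reading.

```bash
python3 -m crank '[[0,-0.001,0,0,0,0],[0,-0.001,0,0,0,0],[0,-0.001,0,0,0,0],[0,0,0,0,0,0],[0,0,0,0,0,0],[0,0,0,0,0,0]]'; cat > pt.py <<'E'
from m import *
c=snapshot("top")["color"].astype(np.float32);p=least_squares(f,[.4,0,0]).x
c0=cv2.imread('pics/t1.png')[:,:,::-1].astype(np.float32)
for y in range(-94,-117,-1):
    n=[];m=[]
    for dx in(-25,-22,-19,-16):
        u,v=proj("top",w(p,(dx,y,56)))
        n.append([cv2.getRectSubPix(c[:,:,k].copy(),(1,1),(float(u),float(v)))[0,0] for k in range(3)])
        m.append(c0[int((v-160)*5.3+2.15),int((u-205)*5.3+2.15)])
    print(y,np.mean(n,0).astype(int),np.mean(m,0).astype(int))
E
python3 pt.py; python3 d.py .5816 .1817 .0788
```

```text
t: 9.02
position: [0.5552, 0.0747, 0.0788]
ee_rot: [0.993, -0.116, -0.001, 0.0]
ft_force: [-5.1, -0.4, 8.4]
grip_width: 0.0197
finger_force: 41.9
-94 [137 139 132] [141 143 110]
-95 [137 138 131] [154 156 110]
-96 [138 138 131] [171 173 115]
-97 [136 137 130] [183 185 129]
-98 [134 135 129] [191 195 151]
-99 [134 137 131] [192 198 174]
-100 [133 140 131] [186 194 183]
-101 [126 139 126] [172 186 176]
-102 [114 135 115] [151 176 155]
-103 [ 97 126  98] [122 164 127]
-104 [ 86 121  79] [ 93 153 100]
-105 [ 89 125  69] [ 74 148  83]
-106 [102 132  64] [ 64 145  74]
-107 [117 140  64] [ 67 146  75]
-108 [136 149  69] [ 81 144  77]
-109 [153 151  75] [100 137  77]
-110 [164 142  81] [125 125  77]
-111 [173 131  92] [149 114  81]
-112 [184 126 107] [170 108  92]
-113 [194 136 128] [184 117 111]
-114 [198 155 150] [190 139 136]
-115 [199 179 174] [191 164 160]
-116 [198 196 190] [189 185 180]
yaw -13.37 z [-0.002 -0.001 -1.   ] p [0.5552 0.0747 0.0788] F [-4.6  0.2  9.2] t 9.075 w 0.01977903594154132
tool shift [ 9.000e-04 -1.103e-01 -1.000e-04]
```

Only the arm's compliance unloaded and the carriage stuck, so I'll continue backing off.

```bash
python3 -m crank '[[0,-0.001,0,0,0,0],[0,-0.001,0,0,0,0],[0,-0.001,0,0,0,0],[0,-0.0007,0,0,0,0],[0,0,0,0,0,0],[0,0,0,0,0,0],[0,0,0,0,0,0]]'; python3 pt.py|sed -n 8,20p; python3 d.py .5816 .1817 .0788
```

```text
t: 9.95
position: [0.5559, 0.0776, 0.0788]
ee_rot: [0.993, -0.116, -0.001, 0.001]
ft_force: [-5.2, -2.6, 9.7]
grip_width: 0.0193
finger_force: 42.0
-101 [133 143 126] [172 186 176]
-102 [135 149 116] [151 176 155]
-103 [132 153  99] [122 164 127]
-104 [128 157  82] [ 93 153 100]
-105 [128 164  75] [ 74 148  83]
-106 [126 169  76] [ 64 145  74]
-107 [117 165  79] [ 67 146  75]
-108 [112 157  83] [ 81 144  77]
-109 [121 145  85] [100 137  77]
-110 [139 133  87] [125 125  77]
-111 [162 124  94] [149 114  81]
-112 [181 122 107] [170 108  92]
-113 [193 134 126] [184 117 111]
yaw -13.37 z [-0.002 -0.002 -1.   ] p [0.5559 0.0776 0.0789] F [-5.7 -3.9  9.2] t 10.0 w 0.01953392666089368
tool shift [ 0.0009 -0.1072 -0.0002]
```

Pointer now sits around the middle of the green. Release and rise.

```bash
python3 -m crank '[[0,0.0007,0,0,0,0],[0,0,0,0,0,0]]'; python3 -m crank '[[0,0,0,0,0,0],[0,0,0,0,0,0],[0,0,0,0,0,0],[0,0,0,0,0,0],[0,0,0,0,0,0],[0,0,-0.02,0,0,0],[0,0,-0.04,0,0,0],[0,0,-0.04,0,0,0]]' 1;python3 pt.py|sed -n 8,20p; python3 d.py .4485 -.0575 .12
```

```text
t: 10.25
position: [0.5559, 0.0776, 0.0788]
ee_rot: [0.993, -0.116, -0.001, 0.0]
ft_force: [-5.2, 0.6, 9.4]
grip_width: 0.0192
finger_force: 41.8
t: 11.25
position: [0.5566, 0.078, 0.1791]
ee_rot: [0.993, -0.116, -0.0, 0.0]
ft_force: [0.7, 0.1, -0.4]
grip_width: 0.0853
finger_force: 0.0
-101 [136 146 128] [172 186 176]
-102 [136 152 118] [151 176 155]
-103 [134 156 100] [122 164 127]
-104 [130 160  83] [ 93 153 100]
-105 [130 167  76] [ 74 148  83]
-106 [128 172  77] [ 64 145  74]
-107 [119 168  80] [ 67 146  75]
-108 [114 159  83] [ 81 144  77]
-109 [122 147  85] [100 137  77]
-110 [141 134  88] [125 125  77]
-111 [164 126  96] [149 114  81]
-112 [184 124 109] [170 108  92]
-113 [197 136 129] [184 117 111]
yaw -13.35 z [ 0.009 -0.001 -1.   ] p [0.5596 0.078  0.1852] F [1.8 0.6 5.1] t 11.3 w 0.08526895575317073
tool shift [-0.0774  0.1576  0.0643]
```

```bash
python3 -m crank '[[-0.02,0.04,0,0,0,0],[-0.03,0.059,0,0,0,0],[-0.0275,0.059,0,0,0,0],[0,0,0.02,0,0,0],[0,0,0.03,0,0,0],[0,0,0.04,0,0,0],[0,0,0.03,0,0,0],[0,0,0,0,0,0],[0,0,0,0,0,0]]' -1 40; python3 d.py .4495 -.0575 .044;python3 - <<'E'
from h import *
snap("scene","s4",(240,150,340,260),5)
E
```

```text
t: 12.42
position: [0.4496, -0.0532, 0.0592]
ee_rot: [0.993, -0.116, 0.001, 0.0]
ft_force: [0.5, -0.5, 0.9]
grip_width: -0.0003
finger_force: 0.0
yaw -13.36 z [ 0.001 -0.    -1.   ] p [ 0.4496 -0.0532  0.0592] F [ 0.5 -0.5  0.9] t 12.425 w -0.0002664335802674185
tool shift [0.0008 0.0042 0.0152]
```

View pics/s4.png

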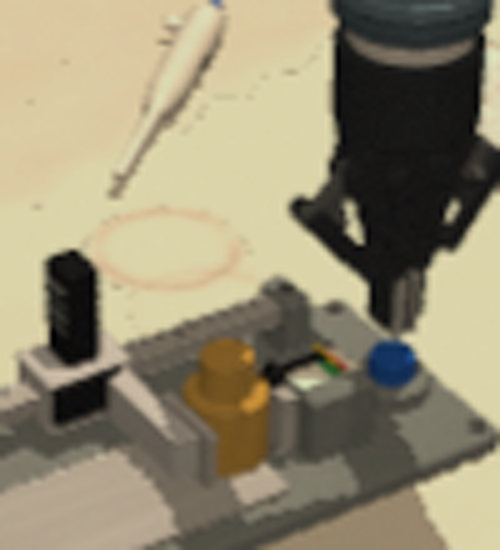

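The spacer is clamped upright at (227,410). The closed fingertips at (398,325) are just above the plunger at (392,352). I'll shift 4 mm and press.

```bash
python3 -m crank '[[0,0.004,0.008,0,0,0],[0,0,0.008,0,0,0],[0,0,0.004,0,0,0],[0,0,0.004,0,0,0],[0,0,0.003,0,0,0],[0,0,0.002,0,0,0],[0,0,0,0,0,0],[0,0,0,0,0,0]]'; python3 d.py
```

```text
t: 13.48
position: [0.4479, -0.057, 0.03]
ee_rot: [0.993, -0.116, 0.0, 0.0]
ft_force: [-3.8, -0.6, 11.7]
grip_width: 0.0001
finger_force: 5.8
yaw -13.35 z [ 0. -0. -1.] p [ 0.4479 -0.057   0.03  ] F [-3.8 -0.6 11.7] t 13.475 w 0.00012627050854418687
```

```bash
python3 -m crank '[[0,0,0.002,0,0,0],[0,0,0.002,0,0,0],[0,0,0,0,0,0],[0,0,0,0,0,0]]'; python3 d.py
```

```text
t: 13.98
position: [0.4481, -0.057, 0.0294]
ee_rot: [0.993, -0.116, 0.001, 0.001]
ft_force: [-15.5, 2.9, 54.3]
grip_width: 0.0001
finger_force: 26.9
yaw -13.3 z [ 0.001 -0.001 -1.   ] p [ 0.4481 -0.057   0.0294] F [-15.5   2.9  54.3] t 13.975 w 7.237755688702484e-05
```

Hard stop reached. Rise and check.

```bash
python3 -m crank '[[0,0,-0.004,0,0,0],[0,0,-0.01,0,0,0],[0,0,-0.02,0,0,0],[0,0,-0.04,0,0,0],[0,0,-0.04,0,0,0],[0,0,-0.04,0,0,0],[0,0,0,0,0,0],[0,0,0,0,0,0]]'; python3 d.py; python3 - <<'E'
from h import *
snap("scene","s5",(230,195,340,265),6)
E
```

```text
t: 14.98
position: [0.4475, -0.0565, 0.1786]
ee_rot: [0.993, -0.116, -0.0, -0.0]
ft_force: [-0.5, -0.3, -0.6]
grip_width: 0.0001
finger_force: 0.0
yaw -13.36 z [-0.001  0.    -1.   ] p [ 0.4475 -0.0565  0.1786] F [-0.5 -0.3 -0.6] t 14.975 w 0.00013213738647114865
```

View pics/s5.png

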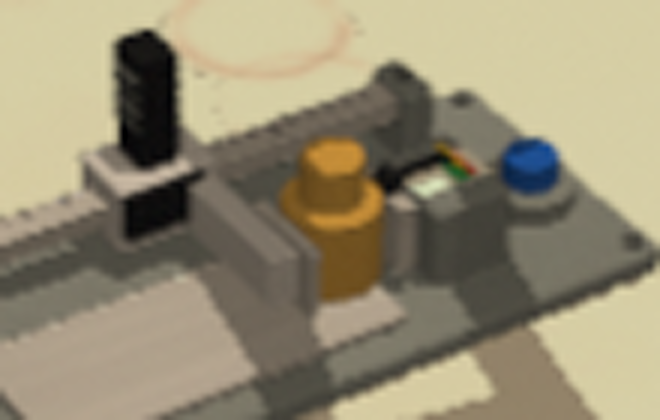

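The spacer stands upright between the jaws at (333,220), the plunger is up at (530,165) and the pointer is on the green at (455,160).

```bash
python3 -c "
from cell import *
print(finish_job())"
```

```text
the job is handed in; nothing more can be done
None
```

The job is handed in at about 15 s: the spacer is upright and clamped with the pointer in the green band, the plunger was pressed to its stop and came up again, and my moves stayed clear of the bottle, canister and tape; the hand-in returned no verdict.

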